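Seat the rail in the drilling jig and hold the sprung drill guide on its stop

ROBOT

A 6-joint arm with a two-finger parallel gripper is mounted at the origin on the work surface. World frame = base frame: x ahead of the robot, y to its left, z up, the work surface at z = 0. Lengths are in m, angles in rad, forces in N, time in s.
With the tool pointing down it reaches from about 0.4 to 0.925 m from the base axis. Payload 3.4 kg.
Tool frame: the origin (TCP) lies at the centre of the arm's flange, where the gripper is bolted on; the fingertips stand 173 mm ahead of it and the grasp point (between the pads) lies 155 mm ahead of it (bot.grip_depth is the distance from the TCP to the grasp point, in m); z points along the fingers, y is the line along which they close (so a half turn about z gives the same grasp; the last joint's range is limited). The gripper opens to 85 mm and grips with 20 to 120 N. Pads are 22 mm wide; open, the fingers measure 114 mm over their backs; the gripper's body (76 mm by 85 mm) begins 54 mm behind the grasp point. The pads swing forward as they close: fully open they stand 13 mm farther back than shut.
Start: joints at [-1.27, 0.307, 1.506, -0, 1.328, -0.073], TCP at [0.21, -0.535, 0.405] pointing down, gripper open.
Joint ranges: [-3.12, 3.12], [-1.05, 2.28], [0.14, 2.33], [-1.42, 4.57], [0.1, 2.73], [-2.68, 2.68]. Speed limits (rad/s): [2.57, 2.57, 3.14, 3.14, 3.14, 3.14].

INTERFACE

Orientations are given as a rotation vector (axis times angle).
In Python, from workcell import bot, eoat, eyes, nets gives the robot as it stands. The module is installed in compiled form; this text tells all that it offers. Calls block until the motion is done:
- bot.goto(position, orientation): joint-space move of the TCP to a pose.
- bot.move_linear(position, rot=None, max_speed=0.15): straight line of the TCP; rot=None keeps the orientation; max_speed is the mean speed in m/s.
- bot.move_joints(angles): joint-space move.
- eoat.set_gripper(opening, f_grip=None): opening from 0.0 (shut) to 1.0 (fully open); f_grip is the grip in N (None keeps the last); returns when the fingers have stopped.
- bot.hold(seconds).
- bot.ik(position, orientation): joint angles nearest the present ones, or None.
- eyes.get_image(name): name is "scene" or "top" or "wrist"; returns the picture (384x512x3 uint8, red, green, blue); there is no depth.
- eyes.camera_model(name): a dict with "mtx" (3x3 intrinsics, pixels), "pose" (4x4, takes a point from camera to world coordinates). Camera axes: x right, y up, looking along -z (the intrinsics and any distortion apply to the point x, -y, -z); pixel columns grow to the right and rows downward; lengths in m; the calibration is good to about 2 mm. The wrist camera is an equidistant fisheye: a pixel r from the principal point sees the ray r / f radians off the axis. A picture is of the moment at which its call begins: read the wrist's pose just before it. camera_model takes no time and is no camera call; for the wrist camera it gives the pose at the moment of the call.
A pose or a line that the arm cannot do raises bot.IKError and nothing moves.
- bot.close_job(): hands the job in; it is judged then, once.
Trained networks look in the newest picture that a camera, given by its name, has taken for a name from the list of things; names that differ only in an ending like _2 or _b are one class to them, and where a whole thing is asked for, a point or a joint stands for the part that bears it (a point fixed in the world has none). Each returns a list of dicts, best first, with "conf" (0 to 1); they miss things now and then, are a little off and sometimes report something else, mostly with a low value. They report only what shows in the picture. A call takes as long as a camera call. They do not tell look-alikes from the thing itself.
- nets.search_frame(name, camera): "point" ([row, column] as shares, 0 to 1, of the picture: columns of its width, rows of its height, amid what is visible of it).
Readings, each from a call of its own:
- bot.get_time_s(): time.
- bot.get_qpos(): joint angles.
- bot.get_qvel(): joint speeds.
- bot.get_joint_efforts(): joint torques, N m.
- bot.get_tcp_pos(): TCP position.
- bot.get_tool_rot(): TCP orientation.
- bot.get_ft_force(): force on the tool from outside, world axes, zero at the start.
- bot.get_torque(): the same for the moment, N m.
- bot.get_opening(): opening from 0.0 (shut) to 1.0 (fully open).
- bot.get_finger_force(): force on a finger pad.
Only numpy, scipy, OpenCV 4.12 (cv2) and the standard library are available. Lean on these libraries where they do the work, as an engineer would, in place of code of your own. Each camera call takes 0.05 s, during which the arm holds its last target. There are 200 camera calls.

TASK

First push the short pine rail that lies loose on the drilling jig square and flush into the corner of the two dark fences, touching both. Then take the blue sprung guide arm by its red knob, swing it over the rail against its spring as far as it goes, to its stop, and finish while still holding it there, ready for someone to drill through the brass bush: do not let go, and the rail must stay flush in its corner. Leave the tools, pots and offcuts lying around where they are.

Things in the scene. Friction and masses are not known exactly. Their poses are not given: they have to be found in the camera images.
- jig: Drilling jig, fixed to the bench, placed and turned differently each time. Pale grey laminated base 18 mm thick spanning x -110..+60, y -175..+145 mm in its own frame. Origin on its underside at bench height, z up. It carries two dark fences (see fence_corner) and, at (8, 105) mm, a grey pivot post 40 mm across, its top 58 mm above the bench.
- fence_corner (a point): Inner corner of the two dark hardwood fences, on top of the jig base: (30, 50, 18) mm in the jig's frame, same axes. Fences are 22 mm high (tops 40 mm above the bench), 20 mm thick. Long fence: face at jig x = 30, looking to -x, from y = -130 to +70. End fence: face at jig y = 50, looking to -y, from x = -30 to +50.
- rail: Pine rail, loose, 44 (x) x 130 (y, its length) x 32 mm high, about 0.11 kg, pencil cross on top. Origin: centre of its underside. It starts flat on the jig base, its middle 30 to 60 mm short of its seat both ways, turned up to 0.3 rad. Seated in the corner its origin is at (8, -15, 18) mm in the jig's frame, axes along the jig's.
- bush (a point): Top centre of the brass drill bush on the blue steel guide arm, 120 mm from the pivot axis, 76 mm above the bench. Bush 32 mm across, underside 58 mm above the bench. The arm is a level bar 26 mm wide, 12 mm thick, underside 60 mm above the bench, reaching 180 mm from the axis; it passes clear above the fences and the rail (by 8 mm).
- knob (a point): Centre of the upright round red knob on the arm, 26 mm across, 60 mm tall (72 to 132 mm above the bench), 160 mm from the pivot axis. The point is at mid height, 102 mm above the bench. At rest it is at about (147, 25) mm in the jig's frame, at the stop at (8, -55) mm.
- guide_arm (a joint): Swing of the guide arm about the upright axis at (8, 105) mm in the jig's frame, rad: 0 at rest, 1.05 at the stop, growing clockwise seen from above. At rest the arm points out over the long fence; at the stop along the jig's -y. A spring drives it back always: about 2.5 N at the knob at rest, 8 N at the stop; let go, it swings back.
- dowel: Short wooden dowel, 22 mm across, 36 mm tall, loose, standing on the jig base behind the end fence. Origin: centre of its underside. Leave it.
- glue: Blue glue bottle with a red cap, 60 mm across, 170 mm tall, on the bench to the left. Origin: centre of its underside. Leave it.
- tub: White filler tub, 84 mm across, 85 mm tall, on the bench to the left. Origin: centre of its underside. Leave it.
- tape: Yellow tape measure, 65 x 34 x 62 mm, on the bench to the left. Origin: centre of its underside. Leave it.
- mallet: Wooden mallet lying on the bench to the right, 308 mm long, head 75 x 125 x 70 mm, at +140 mm on its x axis. Origin: under the middle of the handle. Leave it.
- chisel: Chisel lying on the bench to the right, 258 mm long, amber and red handle. Origin: under the ferrule, x towards the blade tip. Leave it.
- offcut: Pine offcut 90 x 70 x 20 mm lying on the bench to the right. Origin: centre of its underside. Leave it.
Mind the look-alikes: they are no part of the job. Leave any orange or purple look-alike of the rail alone.

How it is judged:
By the outcome, as a careful person would: the job done as asked, in the order asked, and still so for the second after the job is handed in, while the arm keeps its last pose, push and grip.
It also fails if it takes over 67 s, if anything falls off the work surface, if the arm or the gripper's body presses on something with over 40 N, if the wrist force passes 120 N, or if a joint passes its speed limit or range.

## Working session

There is one attempt and no reset: what is moved stays moved. The work goes in short steps, each a Python script; the robot and the scene stay as the last script left them, time stands still between calls to the robot, and variables do not carry over. Pictures are saved under pics/ and viewed, at most 10 in all, crops included, and the job is handed in when it is done.

```bash
mkdir -p pics; python3 - <<'E'
from workcell import bot,eoat,eyes,nets
import cv2,numpy as np
ims=[]
for c in ["scene","top"]:
    im=eyes.get_image(c); cv2.imwrite(f"pics/{c}0.png",cv2.resize(im[:,:,::-1],(800,600),interpolation=cv2.INTER_CUBIC))
    m=eyes.camera_model(c); print(c,m)
    for n in ["rail","knob","bush","jig","dowel","guide_arm"]:
        print(n,[(round(d["conf"],2),np.round(np.array(d["point"])*[384,512],1).tolist()) for d in nets.search_frame(n,c)][:4])
print(bot.get_tool_rot(),bot.get_time_s())
E
```

```text
scene {'mtx': array([[483.41299819,   0.        , 255.30797734],
       [  0.        , 483.41299819, 194.1800995 ],
       [  0.        ,   0.        ,   1.        ]]), 'pose': array([[-0.14225506, -0.77357037,  0.61753735,  1.46734046],
       [ 0.98981481, -0.10771284,  0.09308377,  0.12084721],
       [-0.00549015,  0.62448925,  0.78101411,  1.2869505 ],
       [ 0.        ,  0.        ,  0.        ,  1.        ]])}
rail [(0.92, [220.6, 344.0]), (0.89, [201.1, 240.9]), (0.72, [197.0, 175.4]), (0.57, [264.3, 238.8])]
knob [(0.57, [228.9, 283.4])]
bush [(0.62, [226.2, 283.4]), (0.33, [232.2, 98.5])]
jig [(0.82, [216.6, 266.4]), (0.24, [150.7, 196.5])]
dowel [(0.56, [189.7, 295.1])]
guide_arm [(0.64, [225.1, 282.9]), (0.5, [231.0, 99.2])]
top {'mtx': array([[356.50172472,   0.        , 251.23467762],
       [  0.        , 356.50172472, 194.02611988],
       [  0.        ,   0.        ,   1.        ]]), 'pose': array([[ 0.02080097,  0.99492168, -0.09847932,  0.37794745],
       [-0.9996392 ,  0.02237108,  0.01486622, -0.0387908 ],
       [ 0.01699381,  0.09813456,  0.99502805,  1.43737228],
       [ 0.        ,  0.        ,  0.        ,  1.        ]])}
rail [(0.94, [143.1, 251.9]), (0.88, [199.1, 257.8]), (0.82, [203.4, 312.0]), (0.56, [196.3, 165.9])]
knob [(0.7, [170.4, 215.3])]
bush [(0.79, [170.2, 213.4])]
jig [(0.73, [190.1, 234.5])]
dowel [(0.6, [239.5, 122.0])]
guide_arm [(0.81, [168.1, 212.8])]
[3.08656344e+00 5.85287978e-01 3.08836653e-05] 0.7
```

View pics/scene0.png

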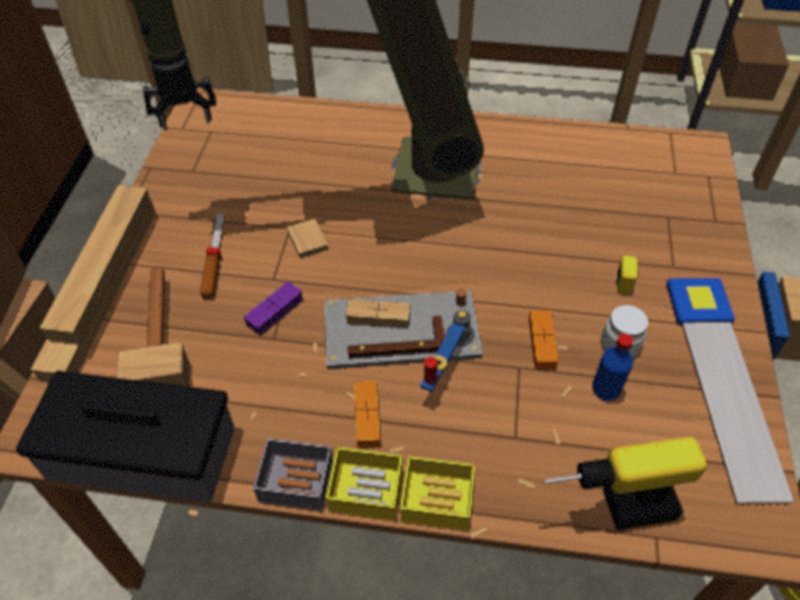

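View pics/top0.png

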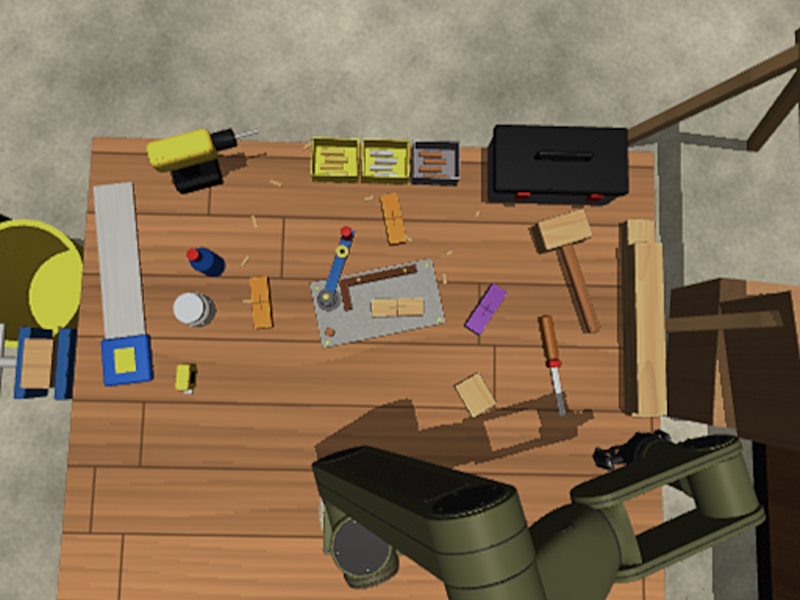

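The scene picture shows the jig with the rail at about (378,312) and the red knob at (430,370). In the top picture the rail is at (397,307), the knob at (346,232), the post at (326,298) and the fence corner near (347,287). Orange and purple look-alikes lie off the jig. I'll fit the jig coarsely from the top picture, then look with the wrist camera.

```bash
cat > h.py <<'E'
from workcell import bot,eoat,eyes,nets
import cv2,numpy as np
from scipy.optimize import least_squares
from scipy.spatial.transform import Rotation as R
def project(c,m,P):
    P=np.atleast_2d(P);T=np.linalg.inv(m["pose"]);q=P@T[:3,:3].T+T[:3,3];q=q*[1,-1,-1]
    K=m["mtx"]
    if c=="wrist":
        r=np.hypot(q[:,0],q[:,1]);th=np.arctan2(r,q[:,2]);d=q[:,:2]/r[:,None]*th[:,None]
    else: d=q[:,:2]/q[:,2:]
    return d*[K[0,0],K[1,1]]+K[:2,2]
def ray(c,m,uv):
    K=m["mtx"];d=(np.asarray(uv,float)-K[:2,2])/[K[0,0],K[1,1]]
    if c=="wrist":
        t=np.linalg.norm(d);v=np.r_[d/t*np.sin(t),np.cos(t)]
    else: v=np.r_[d,1]
    return m["pose"][:3,3],m["pose"][:3,:3]@(v*[1,-1,-1])
def at_z(c,m,uv,z):
    o,v=ray(c,m,uv);return o+v*(z-o[2])/v[2]
def tri(obs):
    A=0;b=0
    for c,m,uv in obs:
        o,v=ray(c,m,uv);v=v/np.linalg.norm(v);P=np.eye(3)-np.outer(v,v);A=A+P;b=b+P@o
    return np.linalg.solve(A,b)
def jig2w(j,p):
    p=np.atleast_2d(p);c,s=np.cos(j[2]),np.sin(j[2])
    return np.c_[j[0]+c*p[:,0]-s*p[:,1],j[1]+s*p[:,0]+c*p[:,1],p[:,2]]
def down(yaw):  # tool z down, tool y (closing line) along yaw+90deg
    return (R.from_euler("z",yaw)*R.from_euler("x",np.pi)).as_rotvec()
E
python3 - <<'E'
from h import *
eyes.get_image("top")
m=eyes.camera_model("top"); s=1/1.5625
px=[(310,281),(432,260),(445,322),(324,346),(326,298),(346,232)]
P=np.array([[.06,.145,.018],[.06,-.175,.018],[-.11,-.175,.018],[-.11,.145,.018],[.008,.105,.058],[.147,.025,.132]])
uv=np.array(px)*s
r=least_squares(lambda j:(project("top",m,jig2w(j,P))-uv).ravel(),[.65,0,0])
print(r.x,r.fun.round(1))
print("rail",at_z("top",m,np.array([397,307])*s,.05))
c=jig2w(r.x,[[-.02,-.02,0]])[0]
yaw=r.x[2]
for y in (yaw,yaw+np.pi/2,yaw-np.pi/2,yaw+np.pi):
    print(y,bot.ik([c[0]-.05,c[1],.42],down(y)))
y=yaw if bot.ik([c[0]-.05,c[1],.42],down(yaw)) is not None else yaw+np.pi
bot.goto([c[0]-.05,c[1],.42],down(y))
m=eyes.camera_model("wrist");im=eyes.get_image("wrist");print(m,bot.get_tcp_pos(),bot.get_time_s())
cv2.imwrite("pics/w1raw.png",im[:,:,::-1]);np.savez("w1.npz",im=im,**m)
cv2.imwrite("pics/w1.png",cv2.resize(im[:,:,::-1],(800,600),interpolation=cv2.INTER_CUBIC))
print(bot.get_ft_force())
E
```

```text
[ 0.54029441 -0.0012959   0.21819358] [-0.1  0.8 -0.1 -1.   0.2  0.6 -1.3  1.   0.9 -0.4  0.3 -0.9]
rail [ 0.50587114 -0.0708404   0.05      ]
0.21819358063012884 [-1.41705550e-01  1.54787209e-01  1.67745457e+00 -4.44089210e-16
  1.30935088e+00  1.21089720e+00]
1.7889899074250253 [-0.14170555  0.15478721  1.67745457  0.          1.30935088 -0.35989913]
-1.3526027461647678 None
3.359786234219922 [-0.14170555  0.15478721  1.67745457  0.          1.30935088 -1.93069546]
{'mtx': array([[297.31863964,   0.        , 257.67955472],
       [  0.        , 297.31863964, 184.66598198],
       [  0.        ,   0.        ,   1.        ]]), 'pose': array([[ 2.15721525e-01,  9.35578411e-01,  2.79566201e-01,
         5.46179248e-01],
       [-9.76454772e-01,  2.06530007e-01,  6.23011534e-02,
        -1.05941507e-02],
       [ 5.48804638e-04, -2.86423451e-01,  9.58102972e-01,
         3.89695947e-01],
       [ 0.00000000e+00,  0.00000000e+00,  0.00000000e+00,
         1.00000000e+00]])} [ 0.47525817 -0.02589942  0.41998856] 2.8667
[ 0.71951661  0.47526614 -0.26748422]
```

View pics/w1.png

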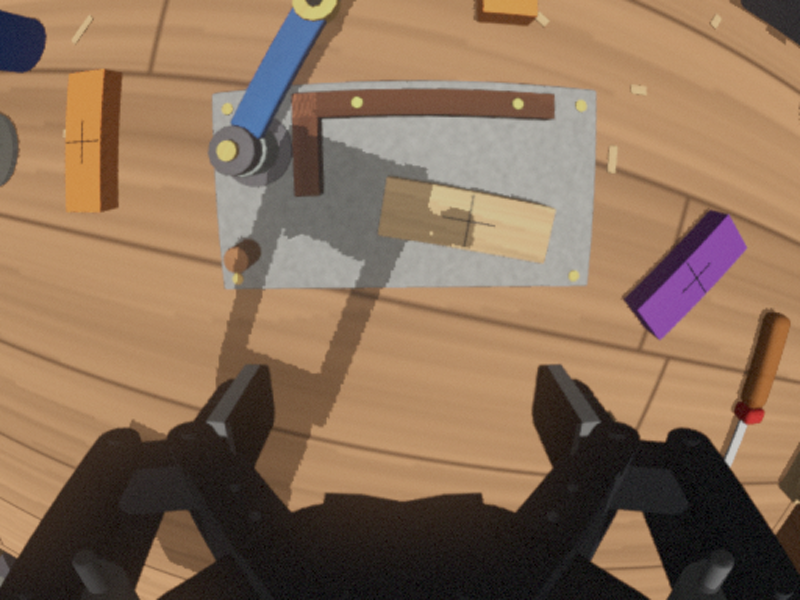

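The wrist picture shows the jig base corners at (213,94), (596,91), (587,285) and (224,289). The rail's top corners are about (387,177), (555,207), (547,262) and (379,236), the post is at (227,151) and the fence inner corner at (321,118). Next I'll refine the fits and take a second view that includes the knob.

```bash
python3 - <<'E'
from h import *
d=np.load("w1.npz");m=dict(mtx=d["mtx"],pose=d["pose"]);s=1/1.5625
uv=np.array([(213,94),(596,91),(587,285),(224,289),(227,151),(321,118),(553,118),(321,194)])*s
P=np.array([[.06,.145,.018],[.06,-.175,.018],[-.11,-.175,.018],[-.11,.145,.018],[.008,.105,.058],[.03,.05,.04],[.03,-.13,.04],[-.03,.05,.04]])
r=least_squares(lambda j:(project("wrist",m,jig2w(j,P))-uv).ravel(),[.54,0,.218],loss="soft_l1")
print("jig",r.x,(project("wrist",m,jig2w(r.x,P))-uv).round(1).tolist())
uvr=np.array([(387,177),(555,207),(547,262),(379,236)])*s
Q=np.array([[.022,.065,.05],[.022,-.065,.05],[-.022,-.065,.05],[-.022,.065,.05]])
q=least_squares(lambda j:(project("wrist",m,jig2w(j,Q))-uvr).ravel(),[.506,-.07,.1])
print("rail",q.x,q.fun.round(1))
c=jig2w(r.x,[[.0,-.02,0]])[0]
bot.goto([c[0]+.04,c[1],.42],down(r.x[2]))
m2=eyes.camera_model("wrist");im=eyes.get_image("wrist")
np.savez("w2.npz",im=im,**m2)
for n in ["knob","bush","rail","dowel"]:
    l=nets.search_frame(n,"wrist");print(n,[(round(e["conf"],2),(np.array(e["point"])[::-1]*[800,600]).round().tolist()) for e in l][:3])
cv2.imwrite("pics/w2.png",cv2.resize(im[:,:,::-1],(800,600),interpolation=cv2.INTER_CUBIC))
print(bot.get_time_s())
E
```

```text
jig [0.54285388 0.00208056 0.2285547 ] [[-1.4, -0.5], [0.3, -1.0], [0.4, 0.5], [-0.0, 0.4], [8.9, -0.3], [-2.3, -0.6], [1.2, 0.5], [-0.9, 1.1]]
rail [ 0.50935518 -0.06982971  0.06987118] [-0.   0.3  1.3 -0.3 -1.  -0.  -0.2  0.1]
knob [(0.87, [283.0, 184.0])]
bush [(0.71, [276.0, 182.0])]
rail [(0.96, [86.0, 252.0]), (0.65, [441.0, 359.0]), (0.65, [488.0, 71.0])]
dowel [(0.4, [232.0, 368.0])]
3.6417
```

View pics/w2.png

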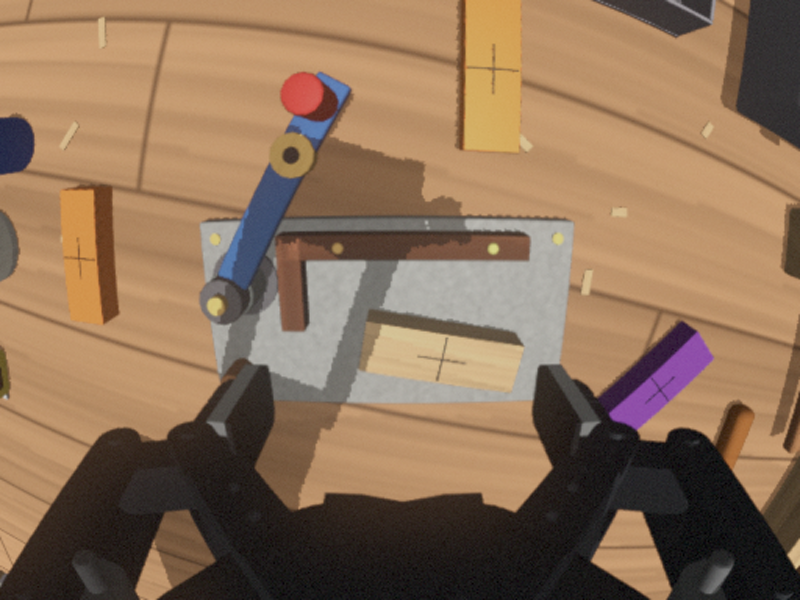

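The second view shows the knob top at (302,93), the bush at (290,155), the hub bolt at (216,306) and the rail cross at (440,359). The base corners are at (202,220) and (573,218). I'll triangulate and do a joint fit.

```bash
python3 - <<'E'
from h import *
L=lambda f:dict(mtx=np.load(f)["mtx"],pose=np.load(f)["pose"])
m1,m2=L("w1.npz"),L("w2.npz");mt=eyes.camera_model("top");s=1/1.5625
S=lambda l:np.array(l,float)*s
B=[[.06,.145,.018],[.06,-.175,.018],[-.11,-.175,.018],[-.11,.145,.018],[.03,.05,.04],[.03,-.13,.04],[-.03,.05,.04]]
uv1=S([(213,94),(596,91),(587,285),(224,289),(321,118),(553,118),(321,194)])
B2=[[.06,.145,.018],[.06,-.175,.018],[.03,.05,.04],[.03,-.13,.04],[-.03,.05,.04],[.0,0,0]][:5]
uv2=S([(202,220),(573,218),(301,261),(529,261),(307,330)])
f=lambda j:np.r_[(project("wrist",m1,jig2w(j,B))-uv1).ravel(),(project("wrist",m2,jig2w(j,B2))-uv2).ravel()]
r=least_squares(f,[.54,0,.22],loss="soft_l1");j=r.x;print("jig",j,f(j).round(1))
t=lambda a,b:tri([("wrist",m1,np.array(a)*s),("wrist",m2,np.array(b)*s)])
J=lambda p:(R.from_euler("z",-j[2]).apply(p-[j[0],j[1],0])*1e3).round(1)
x=t((470,222),(440,359));print("cross",x,J(x))
for n,a,b in [("bolt",(227,151),(216,306))]:
    x=t(a,b);print(n,x,J(x))
x=tri([("top",mt,S((346,231))),("wrist",m2,S((302,93)))]);print("knobtop",x,J(x))
x=tri([("top",mt,S((342,252))),("wrist",m2,S((290,155)))]);print("bush",x,J(x))
print("knob@.132",J(at_z("wrist",m2,S((302,93)),.132)),"bush@.076",J(at_z("wrist",m2,S((290,155)),.076)))
Q=np.array([[.022,.065,.05],[.022,-.065,.05],[-.022,-.065,.05],[-.022,.065,.05]])
uvr1=S([(387,177),(555,207),(547,262),(379,236)]);uvr2=S([(369,323),(523,347),(513,391),(361,370)])
q=least_squares(lambda k:np.r_[(project("wrist",m1,jig2w(k,Q))-uvr1).ravel(),(project("wrist",m2,jig2w(k,Q))-uvr2).ravel()],[.506,-.07,.1])
print("rail",q.x,q.fun.round(1),J(np.r_[q.x[:2],.018]),q.x[2]-j[2])
np.savez("fit.npz",jig=j,rail=q.x)
for ph in (0,.35,.7,1.05):
  a=-.5226-ph; p=jig2w(j,[[.008+.16*np.cos(a),.105+.16*np.sin(a),0]])[0]
  for y in (j[2],j[2]-ph): print(ph,y,bot.ik([p[0],p[1],.102+.155],down(y)))
E
```

```text
jig [0.54338848 0.0016138  0.22758509] [-0.9 -1.   0.8 -1.1  0.7  0.3  0.3  0.  -1.8 -1.   1.6  0.3 -0.4  0.7
 -1.8  1.   1.6  1.6  0.  -0.6  0.5 -0.4 -0.8  0.9]
cross [ 0.50793707 -0.06930961  0.04860844] [-50.5 -61.1  48.6]
bolt [0.52663974 0.10649365 0.08635948] [  7.3 106.   86.4]
knobtop [0.67837052 0.05741036 0.13519305] [144.1  23.9 135.2]
bush [0.63999115 0.07151526 0.06910862] [109.9  46.3  69.1]
knob@.132 [146.5  25.7 132. ] bush@.076 [111.9  46.7  76. ]
rail [ 0.50914988 -0.07014478  0.06588317] [ 0.3  0.3  1.5  0.1 -0.9  0.4 -0.1  0.1 -1.4 -0.8  1.8 -1.2 -0.3  0.6
 -0.9  0.8] [-49.5 -62.2  18. ] -0.1617019270874394
0 0.22758509468984198 [0.0249405  0.57852615 1.43970675 0.         1.12335975 1.36815173]
0 0.22758509468984198 [0.0249405  0.57852615 1.43970675 0.         1.12335975 1.36815173]
0.35 0.22758509468984198 [-0.0499092   0.54583167  1.50723532  0.          1.08852567  1.29330203]
0.35 -0.122414905310158 [-0.0499092   0.54583167  1.50723532  0.          1.08852567  1.64330203]
0.7 0.22758509468984198 [-0.11496545  0.49950401  1.60157853  0.          1.04051011  1.22824578]
0.7 -0.47241490531015795 [-1.14965450e-01  4.99504010e-01  1.60157853e+00 -4.44089210e-16
  1.04051011e+00  1.92824578e+00]
1.05 0.22758509468984198 [-0.16361794  0.44330762  1.71360538  0.          0.98467966  1.17959329]
1.05 -0.822414905310158 [-0.16361794  0.44330762  1.71360538  0.          0.98467966  2.22959329]
```

All points check out: the cross reads z 48.6 mm (50 expected), the knob (146.5, 25.7) mm and the bolt about (8, 105) mm. Now I'll push the rail with the shut gripper, +x first and then +y, watching the force.

```bash
cat >> h.py <<'E'
def load(): 
    d=np.load("fit.npz");return d["jig"]
def W(j,x,y,z): return jig2w(j,[[x/1e3,y/1e3,z/1e3]])[0]
def fj(j): return R.from_euler("z",-j[2]).apply(bot.get_ft_force())
def push(j,start,end,ax,slack,z=197,lim=8,v=.08):
    """start,end: jig mm xy; steps on until the force along -ax exceeds lim; returns where"""
    rot=down(j[2]);u=np.array([1,0]) if ax==0 else np.array([0,1])
    bot.goto(W(j,*start,z+60),rot);bot.move_linear(W(j,*start,z),max_speed=.15)
    f0=fj(j)[ax]
    e=np.array(end,float);bot.move_linear(W(j,*(e-6*u),z),max_speed=v)
    for k in np.arange(-5,slack+.1,1):
        bot.move_linear(W(j,*(e+k*u),z),max_speed=.03);f=f0-fj(j)[ax]
        if f>lim: break
    print("push",ax,"k",k,"force",round(f,1),"t",bot.get_time_s())
    return e+k*u
E
python3 - <<'E'
from h import *
j=load()
eoat.set_gripper(0.0,f_grip=40)
e=push(j,(-98,-62),(-25,-62),0,6)
bot.move_linear(W(j,*(e-[12,0]),197));bot.move_linear(W(j,*(e-[12,0]),270))
e=push(j,(8,-156),(8,-94.5),1,7)
bot.move_linear(W(j,*(e-[0,12]),197));bot.move_linear(W(j,*(e-[0,12]),270))
bot.goto(W(j,-60,-20,420),down(j[2]))
m=eyes.camera_model("wrist");im=eyes.get_image("wrist");np.savez("w3.npz",im=im,**m)
cv2.imwrite("pics/w3.png",cv2.resize(im[20:220,100:400,::-1],(800,533),interpolation=cv2.INTER_CUBIC));print(bot.get_time_s())
E
```

```text
push 0 k 4.0 force 9.6 t 9.3167
push 1 k 5.0 force 9.3 t 14.8333
16.5333
```

View pics/w3.png

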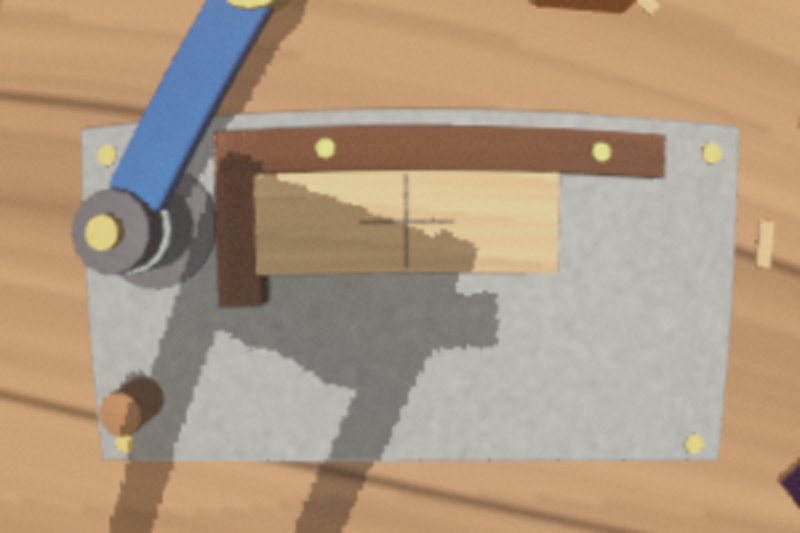

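The crop shows the rail flush: its left end sits on the end fence at (256,220), its upper edge along the long fence from (256,172) to (558,176), with no gaps. I'll give one more light push in x as a safeguard, then grasp the knob.

```bash
python3 - <<'E'
from h import *
j=load()
e=push(j,(-38,-15),(-21,-15),0,4,lim=8)
bot.move_linear(W(j,*(e-[12,0]),197));bot.move_linear(W(j,*(e-[12,0]),270))
bot.goto(W(j,-60,-20,420),down(j[2]))
kx,ky=146.5,25.5
rot=down(j[2]-.5226+np.pi)
print(bot.ik(W(j,kx,ky,340),rot))
bot.goto(W(j,kx,ky,340),rot)
eoat.set_gripper(0.75)
bot.move_linear(W(j,kx,ky,257),max_speed=.12);print("F",fj(j))
eoat.set_gripper(0.0,f_grip=70)
print("open",bot.get_opening(),"pad",bot.get_finger_force(),"F",fj(j),bot.get_tcp_pos(),bot.get_time_s())
E
```

```text
push 0 k 0.0 force 9.0 t 19.575
[ 0.02541759  0.50333045  1.34920827  0.          1.28905393 -1.25036383]
F [-0.05211668  0.13945849 -0.83481911]
open 0.2912008116830516 pad 68.42500805854797 F [-2.11412857e-03  2.13910703e+00  5.69881864e+00] [0.68078613 0.05991455 0.25820795] 25.1167
```

The knob is held (opening 25 mm). Now the swing.

```bash
python3 - <<'E'
from h import *
j=load()
def at(ph,v=.12):
    a=-.5226-ph
    bot.move_linear(W(j,8+160*np.cos(a),105+160*np.sin(a),257),down(j[2]+a+np.pi),max_speed=v)
    f=fj(j);t=np.array([-np.sin(a),np.cos(a)]);n=np.array([np.cos(a),np.sin(a)])
    return f[:2]@t,f[:2]@n,f[2]
for ph in np.linspace(.0,.98,11)[1:]: print(round(ph,2),np.round(at(ph),1),round(bot.get_opening(),3))
for ph in np.arange(1.0,1.10,.01):
    f=at(ph,.03);print(round(ph,2),np.round(f,1))
    if f[0]>18: break
print(bot.get_opening(),bot.get_time_s())
for c in ("top","scene"):
    im=eyes.get_image(c);cv2.imwrite(f"pics/{c}5.png",im[:,:,::-1])
m=eyes.camera_model("wrist");im=eyes.get_image("wrist");np.savez("w5.npz",im=im,**m)
cv2.imwrite("pics/w5.png",cv2.resize(im[:,:,::-1],(800,600),interpolation=cv2.INTER_CUBIC))
E
```

```text
0.1 [ 3.6 -2.8  5.7] 0.29
0.2 [ 2.9 -2.7  6.4] 0.287
0.29 [ 3.3 -2.   6.2] 0.291
0.39 [ 4.  -3.3  6.2] 0.287
0.49 [ 3.2 -3.3  6.6] 0.289
0.59 [ 4.  -4.   5.4] 0.284
0.69 [ 3.9 -4.3  5.5] 0.289
0.78 [ 4.1 -4.8  5.4] 0.287
0.88 [ 2.7 -5.5  5.3] 0.291
0.98 [ 4.  -5.4  5.9] 0.287
1.0 [ 2.7 -5.7  6.6]
1.01 [ 3.4 -6.2  6.8]
1.02 [ 4.1 -5.2  5.9]
1.03 [ 3.8 -5.9  5.9]
1.04 [ 4.1 -5.   5.6]
1.05 [ 3.8 -5.5  5.4]
1.06 [ 4.1 -4.9  5.2]
1.07 [ 7.5 -6.   4. ]
1.08 [ 9.8 -7.6  0.4]
1.09 [14.7 -5.2 -2.3]
1.1 [16.6 -6.2 -4.7]
0.28952658803647385 30.7083
```

View pics/w5.png

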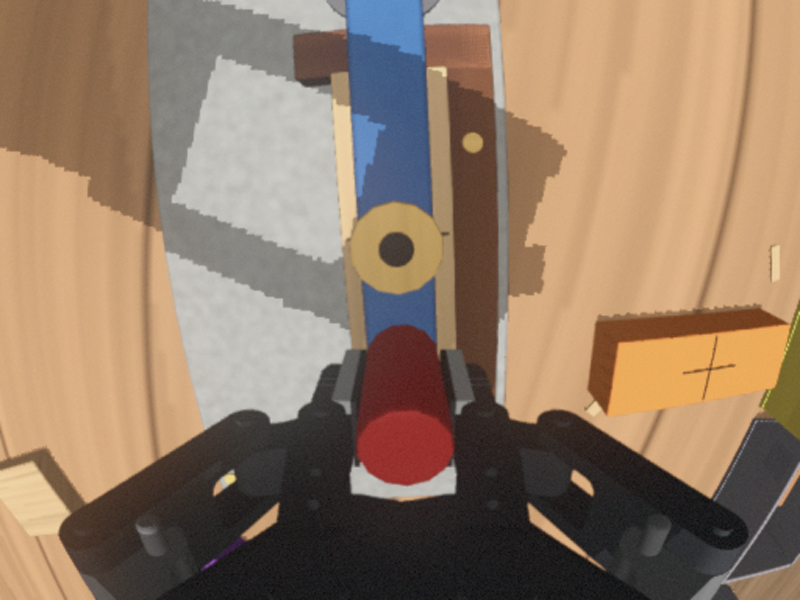

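The wrist view shows the arm lying along the rail, the bush at (396,250), the knob gripped and the rail still against both fences. The force rose from 4 N to 16.6 N past 1.06 rad, so the arm is at its stop. I'll check the angle numerically and the steadiness, then hand in.

```bash
python3 - <<'E'
from h import *
j=load();m=eyes.camera_model("wrist")
bot.hold(1.0)
J=lambda p:(R.from_euler("z",-j[2]).apply(p-[j[0],j[1],0])*1e3).round(1)
print("bush",J(at_z("wrist",m,np.array([396,250])/1.5625,.076)))
P=[W(j,30,50,40),W(j,30,50,50),W(j,-14,50,50),W(j,-30,50,40)]
print("expected rail/fence px",(project("wrist",m,P)*1.5625).round())
print(fj(j),bot.get_opening(),bot.get_finger_force(),bot.get_time_s())
E
```

```text
bush [  7.5 -14.5  76. ]
expected rail/fence px [[443.  72.]
 [446.  68.]
 [330.  74.]
 [294.  83.]]
[17.6665811   4.43936153 -4.05684612] 0.28941758361454284 70.63592791557312 31.8583
```

The bush is at (7.5, -14.5) mm against (8, -15) expected. The rail's corners match their seated pixels: (446,68) and (330,74) expected, about (446,68) and (332,73) seen. The hold is steady.

```bash
python3 -c "
from workcell import bot
print(bot.close_job())"
```

```text
the job is handed in; nothing more can be done
None
```

The rail is flush in the corner against both fences, and the job is handed in with the gripper still holding the guide arm at its stop by the red knob, at about 32 s on the robot's clock.

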